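Take the lamp-bay cover off by its snap tab

TASK

The lamp inside the bench lamp unit has to be changed: squeeze in the springy snap tab on the side of the grey cover and, keeping it pressed, lift the cover straight off the unit; then set it down gently, right way up and flat, on the floor of the white parts tray, and let go. Squeeze the tab only as hard as it needs so that it does not crack, centre the pinch so that the cover is not shoved sideways against the unit, never yank at it while it is still latched, and leave the bottles, the little jar on the unit and the stopper in the tray where they are.

Things in the scene. Friction and masses are not known exactly. Their poses are not given: they have to be found in the camera images.
- housing: bench lamp unit, fixed: white box 200 x 150 mm (x, y), 90 mm high, flat grey deck (4 mm plate) on top, black display on its front (-x) face. Origin: centre of its underside. The cover sits on the deck, centred 30 mm from the origin towards the unit's +x, axes parallel to the unit's.
- cover_mid (a point): centre of the grey cover, 15 mm above the deck top: a cap 100 mm long (x), 44 mm wide (y), standing 30 mm above the deck. z up. Its -y side is a plain rigid wall, outer face 22 mm from the centre; its +y side carries the snap tab at mid-length. It is pinched across y, one finger on the tab, one on the plain wall; the deck is clear beside both, and the top plate is notched 44 mm wide over the tab.
- tab_pad (a point): centre of the tab's ribbed thumb pad, on its outer face: 34 mm wide (x), from 5 to 23 mm above the deck, 3 mm proud of the cover's +y wall, so pad face to plain wall is 47 mm across with the tab free, 38 mm with it fully in. Axes as the cover's. Below it the tab passes through the deck and its hook catches under the plate by 5.5 mm; hooked, the cover can rise only 1 mm.
- tab (a joint): travel of the snap tab, m: 0 free, grows as it is pressed inward (towards the cover's -y), stop at 0.009. The hook is clear of the deck 0.0045 to 0.0065 on (the cover has 1 mm play). Spring: 2 N at the start, 10 N at 0.0065, 14 N at the stop; the tab cracks if pressed with over 25 N. It springs back when let go.
- cover: the same cover, tab included, about 0.1 kg; origin 15 mm below cover_mid. Two end skirts reach 10 mm below the deck and locate it with 1 mm play; off the unit it stands on them, its centre 25 mm above what it rests on. Pushing (sideways too) or pulling it against the unit with over 9 N, or setting it down with over 25 N, counts as forcing.
- tray: the white open parts tray, fixed: 220 x 170 mm outside (x, y), 30 mm high, walls and floor 4 mm thick. Origin: centre of its underside. The stopper stands in its +x +y corner; the rest is free.
- vial: small jar with a black cap, 24 mm across, 45 mm high, standing on the unit's deck towards its front (-x) end; origin under its centre. Leave it.
- stopper: black rubber stopper, 26 mm across, 22 mm high, standing in the tray's +x +y corner; origin under its centre. Leave it.
- flask_a: white sample bottle with black cap, 42 mm across, 75 mm high, standing between unit and tray; origin under its centre. Leave it.
- flask_b: a second bottle like flask_a, further from the robot. Leave it.
- bay (a point): centre of the lamp bay's opening on the unit, at the level of the deck's top; axes as the unit's.
Mind the look-alikes: they are no part of the job. What is shaped like the cover but green is not meant.

How it is judged:
On the way, in this order (a step that is already met when the one before it is completed fails the run):
1. the snap tab is pressed in by at least 4 mm while the cover is still seated on the unit (value of joint tab above 0.004 m and z of cover_mid in the frame of housing below 0.1085 m and horizontal distance between cover_mid and bay below 0.004 m), for 0.1 s.
2. the cover is lifted at least 30 mm clear above the unit's deck (z of cover_mid in the frame of housing above 0.135 m), for 0.1 s.
At the end, for the whole second after the job is handed in: The cover stands right way up and flat (within 7 degrees) on the tray's floor (centre about 29 mm above the tray's underside, at most 35 mm), inside its walls, released and at rest (x of cover_mid in the frame of tray between -0.106 and 0.106 m and y of cover_mid in the frame of tray between -0.081 and 0.081 m and z of cover_mid in the frame of tray between 0.024 and 0.035 m and angle between cover_mid's own z axis and vertical below 0.12 rad and linear speed of cover below 0.02 m/s and contact force between cover and the arm below 0.1 N and contact force between cover and the fingers below 0.1 N); the robot touches nothing.
It fails at once if the snap tab is pressed with more than 25 N (contact force between tab and the fingers above 25 N).
It fails at once if the cover is pushed (down or sideways) or pulled against the unit with more than 9 N (contact force between cover and housing above 9 N).
It fails at once if the cover meets the tray with more than 25 N (contact force between cover and tray above 25 N).
It fails at once if another thing is moved by more than 25 mm (distance of any of vial, stopper, flask_a, flask_b from where it was at the start of the episode above 0.025 m).
It also fails if it takes over 58 s, if anything falls off the work surface, if the arm or the gripper's body presses on something with over 40 N, if the wrist force passes 120 N, or if a joint passes its speed limit or range.

ROBOT

A 6-joint arm with a two-finger parallel gripper is mounted at the origin on the work surface. World frame = base frame: x ahead of the robot, y to its left, z up, the work surface at z = 0. Lengths are in m, angles in rad, forces in N, time in s.
With the tool pointing down it reaches from about 0.275 to 0.725 m from the base axis. Payload 5.6 kg.
Tool frame: the origin (TCP) lies at the very end of the fingers, on their centre line; the grasp point (between the pads) lies 19 mm behind it (tcp_to_grasp is the distance from the TCP to the grasp point, in m); z points along the fingers, y is the line along which they close (so a half turn about z gives the same grasp; the last joint's range is limited). The gripper opens to 85 mm and grips with 20 to 120 N. Pads are 22 mm wide; open, the fingers measure 114 mm over their backs; the gripper's body (76 mm by 85 mm) begins 54 mm behind the grasp point. The pads swing forward as they close: fully open they stand 13 mm farther back than shut.
Start: joints at [0.285, 0.255, 0.108, 0, -1.424, -0.285], TCP at [0.55, 0, 0.231] pointing down, gripper open.
Joint ranges: [-2.95, 2.95], [-1.21, 1.97], [-1.09, 1.5], [-2.87, 1.71], [-2.94, -0.07], [-3.05, 3.05]. Speed limits (rad/s): [2.57, 2.57, 3.14, 3.14, 3.14, 3.14].

INTERFACE

Orientations are given as a unit quaternion [x, y, z, w].
In Python, from rig import sense, camera, sign_off, tcp_to_grasp gives the robot as it stands.
- The arm moves only by the tool apply_moves, never from a script. Its argument "deltas" is a list of rows, each an object with "fingers": the closure, from 0 (fully open) to 1 (shut); "dp": the shift along the tool's x, y, z in mm, a list of three; "turn": the turn about the tool's z in rad. A call has exactly 8 rows; each row is the pose to reach, as a shift and turn from the pose commanded when the call began, along the tool's axes at that moment; what a row does not reach only later rows make up. A row lasts 1/10 s, in which the tool goes at most 50 mm and 8.59 degrees, less where a joint would pass 70% of its speed; a pose out of reach is approached as far as the arm can. A call with a gripper value outside its range is refused whole. The fingers move at their own pace and stop on an object; "grip_force" is the grip in N (left out, the last holds). Time passes only in rows, so rows that repeat a pose let the fingers close, or fill a call up. It gives the time, the measured TCP pose, the force, the opening and the grip force at its end, in the units of the state.
- sense(): the state, without advancing time (a new reading comes with each control period).
- camera(name): name is "scene" or "side" or "wrist"; returns a dict with "image" (480x640x3 uint8, red, green, blue), "range_z" (480x640 float32, m along the optical axis (not along the pixel's ray), 0 where there is no reading), "intrinsics" (3x3 intrinsics, pixels), "origin" and "orientation" of the camera in the world; the wrist camera has in their place "T_tool_cam" (4x4, takes a point from camera to tool coordinates, whose origin is the TCP and whose axes are the flange's). Camera axes: x right, y down, z forward; pixel columns grow to the right and rows downward; lengths in m; the calibration is good to about 2 mm. A picture is of the moment at which its call begins: read the wrist's pose just before it.
- sign_off(): hands the job in; it is judged then, once.
The state is a dict: "time_s": time; "joint_pos": joint angles; "joint_velocities": joint speeds; "effort": joint torques, N m; "position": TCP position; "tcp_rot": TCP orientation; "contact_force": force on the tool from outside, world axes, zero at the start; "ft_torque": the same for the moment, N m; "opening": finger opening in m; "grasp_force": force on a finger pad.
Only numpy, scipy, OpenCV 4.12 (cv2) and the standard library are available. Lean on these libraries where they do the work, as an engineer would, in place of code of your own. Each camera call takes 0.05 s, during which the arm holds its last target. There are 200 camera calls.

## Working session

There is one attempt and no reset: what is moved stays moved. The work goes in short steps, Python scripts to look and compute and a tool call to move; the robot and the scene stay as the last step left them, time stands still between calls to the robot, and variables do not carry over. Pictures are saved under pics/ and viewed, at most 10 in all, crops included, and the job is handed in when it is done.

Besides the shell and the picture viewer there is one more tool, called by a JSON object that holds its "op" and its "data", one argument or row to a line. apply_moves: Moves the arm, as the interface text tells. Its arguments: {"type":"object","properties":{"deltas":{"type":"array","items":{"type":"object","properties":{"fingers":{"type":"number"},"dp":{"type":"array","items":{"type":"number"}},"turn":{"type":"number"}}}},"grip_force":{"type":"number"}},"required":["deltas"]}

```bash
mkdir -p pics && cat > h.py <<'E'
import numpy as np, cv2
from scipy.spatial.transform import Rotation as R
from rig import sense, camera, sign_off, tcp_to_grasp
def cam(name):
    s=sense(); c=camera(name)
    if name=="wrist":
        T=np.eye(4);T[:3,:3]=R.from_quat(s["tcp_rot"]).as_matrix();T[:3,3]=s["position"]
        c["T"]=T@np.array(c["T_tool_cam"])
    else:
        T=np.eye(4);T[:3,:3]=R.from_quat(c["orientation"]).as_matrix();T[:3,3]=c["origin"];c["T"]=T
    return c
def cloud(c):
    K=np.array(c["intrinsics"]);z=c["range_z"];v,u=np.indices(z.shape)
    p=np.stack([(u-K[0,2])/K[0,0]*z,(v-K[1,2])/K[1,1]*z,z],-1)
    return p@c["T"][:3,:3].T+c["T"][:3,3]
def ray(c,uv,h):
    K=np.array(c["intrinsics"]);d=c["T"][:3,:3]@np.linalg.solve(K,[uv[0],uv[1],1]);o=c["T"][:3,3]
    return o+d*(h-o[2])/d[2]
def save(n,im): cv2.imwrite(n,cv2.cvtColor(np.ascontiguousarray(im),cv2.COLOR_RGB2BGR))
E
python3 - <<'E'
from h import *
np.set_printoptions(precision=4,suppress=True)
s=sense();print(s["time_s"],s["position"],s["tcp_rot"],s["opening"],tcp_to_grasp)
ims=[]
for n in("scene","side"):
    c=cam(n);save(f"pics/{n}.png",c["image"]);np.savez(f"{n}.npz",**c);print(n,c["T"][:3,3],c["T"][:3,2])
E
```

```text
0.0 [0.5495 0.0001 0.2304] [-0.7071  0.7071  0.0007 -0.0007] 0.08519450649172723 0.0187
scene [1.0661 0.0881 0.7045] [-0.7153  0.0099 -0.6987]
side [ 0.3795 -0.7188  0.6304] [ 0.0612  0.8256 -0.5609]
```

View pics/scene.png

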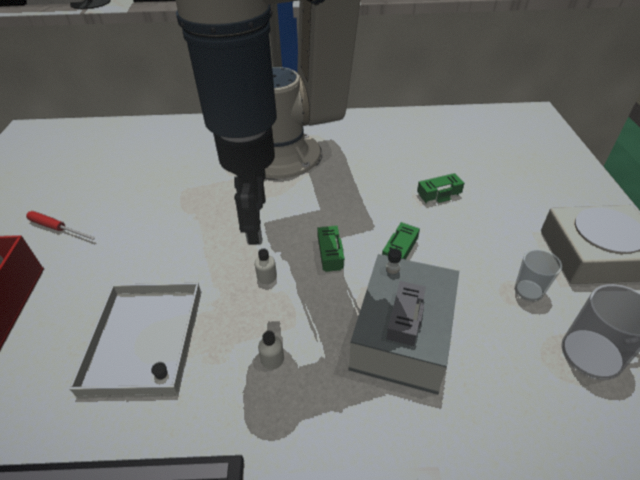

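View pics/side.png

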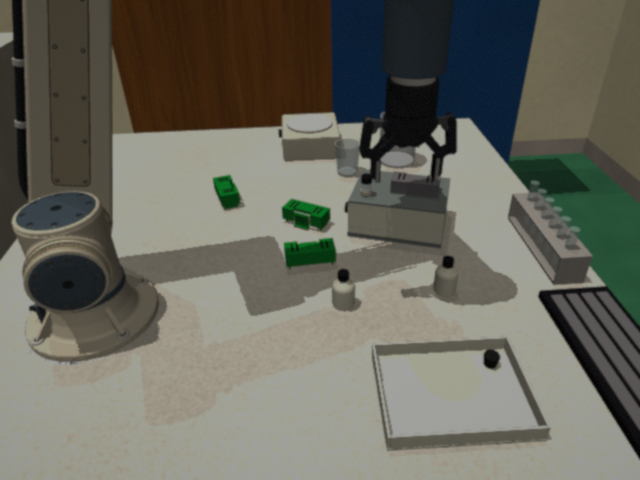

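The grey cover is at scene (405,312) and side (415,184), on the unit's deck with the jar at its front. The green look-alikes are at scene (440,187), (402,240) and (330,247). They stand on the table and are green, so they aren't meant. The tray is at scene (138,340), with the stopper at (160,370).

```bash
python3 - <<'E'
from h import *
np.set_printoptions(precision=4,suppress=True)
for n in("scene","side"):
    c=dict(np.load(n+".npz"));P=cloud(c);ok=c["range_z"]>0
    def rect(lo,hi,box):
        m=ok&(P[...,2]>lo)&(P[...,2]<hi)&(P[...,0]>box[0])&(P[...,0]<box[1])&(P[...,1]>box[2])&(P[...,1]<box[3])
        q=P[m]; 
        if len(q)<20: return None
        (cx,cy),(w,h),a=cv2.minAreaRect((q[:,:2]*1000).astype(np.float32)); return len(q),(round(cx,1),round(cy,1)),(round(w,1),round(h,1)),round(a,1),np.median(q[:,2]).round(4)
    print(n,'pix cover',P[312,405] if n=="scene" else P[184,415])
    print('deck',rect(.083,.097,(.4,.85,.03,.4)))
    print('cover',rect(.112,.128,(.4,.85,.03,.35)))
    print('tray',rect(.022,.036,(.4,.9,-.45,-.1)))
    print('floor',rect(-.004,.010,(.55,.7,-.3,-.2)))
c=dict(np.load("scene.npz"));save("pics/crop.png",cv2.resize(c["image"][230:400,330:480],None,fx=4.5,fy=3.5*9/7*0.78,interpolation=cv2.INTER_CUBIC))
E
```

```text
scene pix cover [0.6402 0.2254 0.1223]
deck (6948, (598.9, 241.3), (150.1, 204.0), 70.4, np.float64(0.0905))
cover (1488, (601.5, 234.9), (62.1, 160.0), 81.7, np.float64(0.1206))
tray (2454, (656.6, -231.5), (275.7, 356.9), 87.8, np.float64(0.0268))
floor (3735, (625.1, -250.0), (99.9, 149.8), 89.9, np.float64(0.0048))
side pix cover [0.6226 0.2078 0.1149]
deck (2210, (600.0, 239.2), (156.8, 200.6), 70.4, np.float64(0.0868))
cover (559, (597.5, 235.1), (67.5, 167.6), 82.4, np.float64(0.1167))
tray (2048, (590.2, -232.9), (173.8, 220.7), 88.7, np.float64(0.0262))
floor (5618, (623.8, -249.2), (99.4, 147.9), 89.5, np.float64(0.0014))
```

View pics/crop.png

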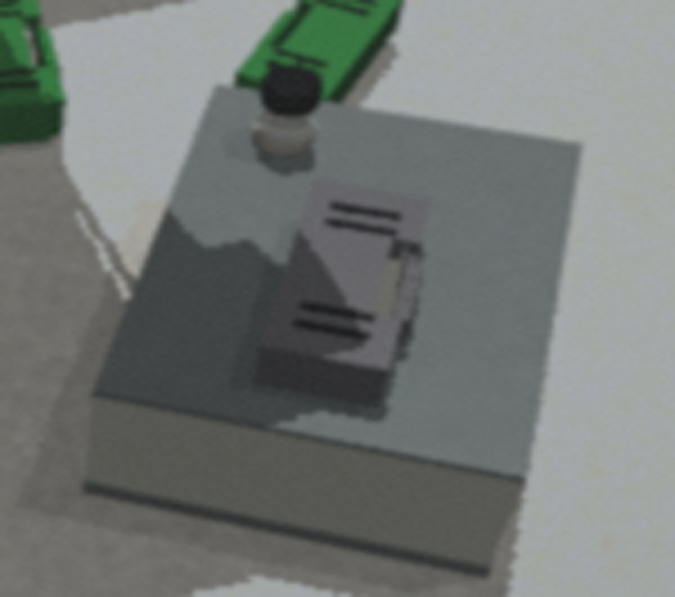

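The crop confirms the grey cover, with its tab notch on the +y side and the jar at the front. From the deck fit, the unit is at (0.5995, 0.240) with yaw about -19.6°, which puts the cover at about (0.628, 0.230). I'll move above it.

{"op": "apply_moves", "data": {
  "deltas": [
    {"fingers":0,"dp":[-30,-10,0],"turn":-0.149},
    {"fingers":0,"dp":[-60,-20,0],"turn":-0.298},
    {"fingers":0,"dp":[-90,-30,0],"turn":-0.447},
    {"fingers":0,"dp":[-120,-40,0],"turn":-0.596},
    {"fingers":0,"dp":[-150,-50,0],"turn":-0.745},
    {"fingers":0,"dp":[-180,-60,0],"turn":-0.894},
    {"fingers":0,"dp":[-210,-70,0],"turn":-1.043},
    {"fingers":0,"dp":[-230,-78,0],"turn":-1.19}
  ],
  "grip_force": 20
}}

```text
time_s: 0.9
position: [0.6279, 0.232, 0.2301]
tcp_rot: [0.983, -0.186, -0.001, 0.0]
contact_force: [0.1, -0.3, -0.2]
opening: 0.0856
grasp_force: 0.0
```

{"op": "apply_moves", "data": {
  "deltas": [
    {"fingers":0.35,"dp":[0,0,0],"turn":-0.037},
    {"fingers":0.35,"dp":[0,0,0],"turn":-0.037},
    {"fingers":0.35,"dp":[0,0,0],"turn":-0.037},
    {"fingers":0.35,"dp":[0,0,0],"turn":-0.037},
    {"fingers":0.35,"dp":[0,0,0],"turn":-0.037},
    {"fingers":0.35,"dp":[0,0,0],"turn":-0.037},
    {"fingers":0.35,"dp":[0,0,0],"turn":-0.037},
    {"fingers":0.35,"dp":[0,0,0],"turn":-0.037}
  ]
}}

```text
time_s: 1.7
position: [0.628, 0.2299, 0.2314]
tcp_rot: [0.985, -0.171, 0.0, -0.0]
contact_force: [-0.1, 0.0, -1.1]
opening: 0.0556
grasp_force: 0.0
```

```bash
python3 - <<'E'
from h import *
np.set_printoptions(precision=4,suppress=True)
s=sense();M=R.from_quat(s["tcp_rot"]).as_matrix();print(s["time_s"],s["position"],s["opening"],s["contact_force"]);print(M)
c=cam("wrist");save("pics/w1.png",c["image"]);np.savez("w1.npz",**c)
P=cloud(c);ok=c["range_z"]>0
for lo,hi in((.083,.097),(.112,.128)):
    m=ok&(P[...,2]>lo)&(P[...,2]<hi)&(np.hypot(P[...,0]-.6,P[...,1]-.24)<.14);q=P[m]
    print(m.sum(),cv2.minAreaRect((q[:,:2]*1000).astype(np.float32)),np.median(q[:,2]))
E
```

```text
1.7 [0.628  0.2299 0.2314] 0.05556561929121124 [-0.1462  0.026  -1.1405]
[[ 0.9414 -0.3373  0.0001]
 [-0.3373 -0.9414  0.0001]
 [ 0.0001 -0.0001 -1.    ]]
24888 ((598.1336669921875, 241.90338134765625), (150.59689331054688, 201.22540283203125), 70.42051696777344) 0.08882009167105476
6512 ((603.2103881835938, 235.1999969482422), (62.75025939941406, 154.90261840820312), 81.90237426757812) 0.11885613777148113
```

View pics/w1.png

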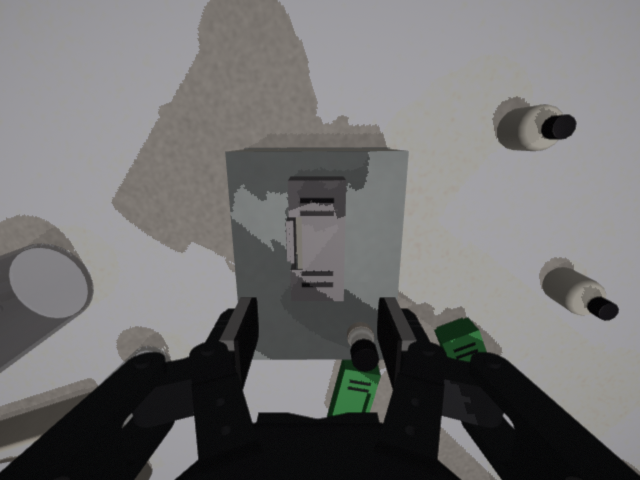

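The wrist view shows the grey cover at (317,238), its tab on the left at (291,243) (unit +y, which is tool -y), and the jar at (362,345). Next I'll measure the cover in tool axes.

```bash
python3 - <<'E'
from h import *
np.set_printoptions(precision=2,suppress=True)
M=np.array([[.9414,-.3373,0],[-.3373,-.9414,0],[0,0,-1]]);t=np.array([.6280,.2299,.2314])
for n in("w1","scene","side"):
    c=dict(np.load(n+".npz"));P=(cloud(c)-t)@M*1000;ok=c["range_z"]>0
    m=ok&(abs(P[...,0])<57)&(abs(P[...,1])<35)&(abs(P[...,2]-111.5)<8);q=P[m]
    core=q[abs(q[:,0])>25]
    r=cv2.minAreaRect(core[:,:2].astype(np.float32))
    print(n,len(q),"x",np.percentile(q[:,0],[.5,99.5]),"y walls",np.percentile(core[:,1],[1,99]),"rect",np.round(r[0],1),np.round(r[1],1),r[2],"z",np.median(q[:,2]))
    d=P[ok&(abs(P[...,0])<75)&(abs(P[...,1])<60)&(abs(P[...,2]-142)<8)];print(" deck z",np.median(d[:,2]),d[:,2].std())
    if n=="w1":
        for lo,hi in((112,116),(116,121),(121,126),(126,131),(131,137)):
            k=P[ok&(abs(P[...,0])<14)&(P[...,1]<-10)&(P[...,1]>-40)&(P[...,2]>lo)&(P[...,2]<hi)];
            if len(k): print(" tab z",lo,hi,len(k),np.percentile(k[:,1],[2,50,98]))
E
```

```text
w1 6332 x [-51.05  48.45] y walls [-22.95  20.13] rect [-1.6 -1.5] [ 43.9 100.4] 89.84722900390625 z 112.55765953333419
 deck z 142.5775639825378 0.7610509812753435
 tab z 112 116 112 [-13.26 -11.64 -10.05]
 tab z 116 121 245 [-26.29 -23.04 -20.45]
 tab z 121 126 28 [-26.88 -20.41 -20.28]
 tab z 126 131 15 [-20.49 -20.4  -20.37]
 tab z 131 137 11 [-20.53 -20.35 -20.3 ]
scene 1430 x [-50.79  49.76] y walls [-22.68  20.66] rect [-1.1 -1. ] [ 43.8 103.1] 89.85167694091797 z 110.85202984255166
 deck z 140.93931947819476 1.73484285799268
side 497 x [-48.68  50.45] y walls [-24.64  24.22] rect [0.7 1. ] [100.4  51.2] 1.1658976078033447 z 114.87646904707822
 deck z 144.37931514040775 2.5444015071801442
```

The three views agree: in tool axes the plain wall is at y≈+20.7, the pad face at y≈-26.3, x≈-1, and the deck is 141 mm below the TCP. At 47 mm opening the pinch centre is therefore y≈-2.8. I'll descend with about 4 mm of clearance on each side.

{"op": "apply_moves", "data": {
  "deltas": [
    {"fingers":0.35,"dp":[-1,-2.8,0]},
    {"fingers":0.35,"dp":[-1,-2.8,20]},
    {"fingers":0.35,"dp":[-1,-2.8,45]},
    {"fingers":0.35,"dp":[-1,-2.8,70]},
    {"fingers":0.35,"dp":[-1,-2.8,95]},
    {"fingers":0.35,"dp":[-1,-2.8,115]},
    {"fingers":0.35,"dp":[-1,-2.8,127]},
    {"fingers":0.35,"dp":[-1,-2.8,132]}
  ]
}}

```text
schema error: expected keys fingers, dp, turn
```

{"op": "apply_moves", "data": {
  "deltas": [
    {"fingers":0.37,"dp":[0,0,1]},
    {"fingers":0.38,"dp":[0,0,2]},
    {"fingers":0.39,"dp":[0,0,3]},
    {"fingers":0.4,"dp":[0,0,4]},
    {"fingers":0.41,"dp":[0,0,5]},
    {"fingers":0.415,"dp":[0,0,6]},
    {"fingers":0.42,"dp":[0,0,6]},
    {"fingers":0.42,"dp":[0,0,6]}
  ]
}}

```text
schema error: expected keys fingers, dp, turn
```

```bash
python3 - <<'E'
from h import *
np.set_printoptions(precision=2,suppress=True)
s=sense();M=R.from_quat(s["tcp_rot"]).as_matrix();print(s["time_s"],np.array(s["position"])*1000,s["opening"],s["grasp_force"],"F tool",M.T@np.array(s["contact_force"]))
c=cam("wrist");save("pics/w2.png",c["image"])
P=(cloud(c)-np.array(s["position"]))@M*1000;ok=c["range_z"]>0
m=ok&(abs(P[...,0])<57)&(abs(P[...,1])<32)&(abs(P[...,2]+27)<6);q=P[m];q=q[(q[:,0]>25)]
print(len(q),np.percentile(q[:,1],[1,50,99]),np.percentile(q[:,0],[1,99]),np.median(q[:,2]))
E
```

```text
1.75 [627.99 229.96 231.35] 0.05545728291845113 0.0 F tool [-0.38 -0.   -0.06]Traceback (most recent call last):
  File "<stdin>", line 7, in <module>
    return _quantile_unchecked(
        a, q, axis, out, overwrite_input, method, keepdims, weights)
    return _ureduce(a,
                    func=_quantile_ureduce_func,
    ...<5 lines>...
                    overwrite_input=overwrite_input,
                    method=method)
    r = func(a, **kwargs)
    result = _quantile(arr,
                       quantiles=q,
    ...<2 lines>...
                       out=out,
                       weights=wgt)
    slices_having_nans = np.isnan(arr[-1, ...])
                                  ~~~^^^^^^^^^
IndexError: index -1 is out of bounds for axis 0 with size 0
```

View pics/w2.png

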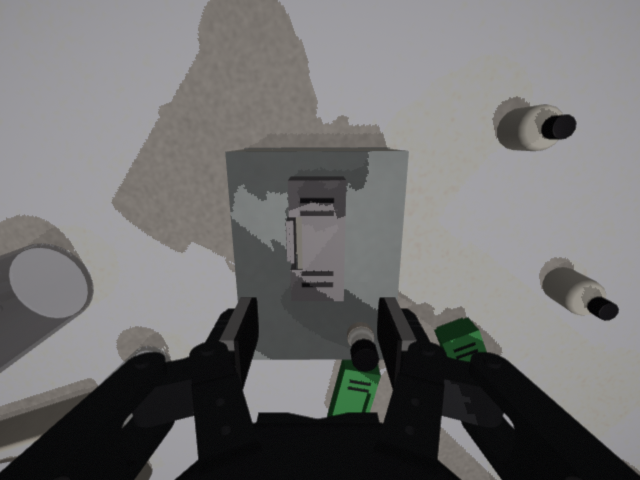

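The calls were refused because the turn key was missing, so the view is unchanged (cover still at (317,238)). I'll repeat them with turn included.

{"op": "apply_moves", "data": {
  "deltas": [
    {"fingers":0.35,"dp":[-1,-2.8,0],"turn":0},
    {"fingers":0.35,"dp":[-1,-2.8,20],"turn":0},
    {"fingers":0.35,"dp":[-1,-2.8,45],"turn":0},
    {"fingers":0.35,"dp":[-1,-2.8,70],"turn":0},
    {"fingers":0.35,"dp":[-1,-2.8,95],"turn":0},
    {"fingers":0.35,"dp":[-1,-2.8,115],"turn":0},
    {"fingers":0.35,"dp":[-1,-2.8,127],"turn":0},
    {"fingers":0.35,"dp":[-1,-2.8,132],"turn":0}
  ]
}}

```text
time_s: 2.6
position: [0.6275, 0.2329, 0.098]
tcp_rot: [0.985, -0.171, -0.001, 0.001]
contact_force: [0.6, -0.1, -1.1]
opening: 0.0554
grasp_force: 0.0
```

```bash
cat > st.py <<'E'
from h import *
np.set_printoptions(precision=2,suppress=True)
s=sense();M=R.from_quat(s["tcp_rot"]).as_matrix();print(s["time_s"],np.array(s["position"])*1000,s["opening"],s["grasp_force"],"F tool",M.T@np.array(s["contact_force"]))
E
python3 - <<'E'
from st import *
c=cam("wrist");save("pics/w3.png",c["image"])
P=(cloud(c)-np.array(s["position"]))@M*1000;ok=c["range_z"]>0
m=ok&(P[...,0]>20)&(P[...,0]<60)&(abs(P[...,1])<32)&(abs(P[...,2]+21)<8);q=P[m]
if len(q): print(len(q),np.percentile(q[:,1],[1,50,99]),np.percentile(q[:,0],[1,99]),np.median(q[:,2]))
# fingers: foremost z of finger points near the camera
f=P[ok&(abs(P[...,0])<16)&(abs(P[...,1])<60)&(abs(P[...,1])>26)&(P[...,2]<6)];print("fingers z",len(f),np.percentile(f[:,2],[50,98]) if len(f) else 0)
E
```

```text
2.6 [627.51 232.88  97.99] 0.05544833585178513 0.0 F tool [ 0.62 -0.14  1.12]
8935 [-20.5    1.19  22.59] [20.43 50.05] -20.8937613442302
fingers z 32316 [-61.29 -12.76]
```

View pics/w3.png

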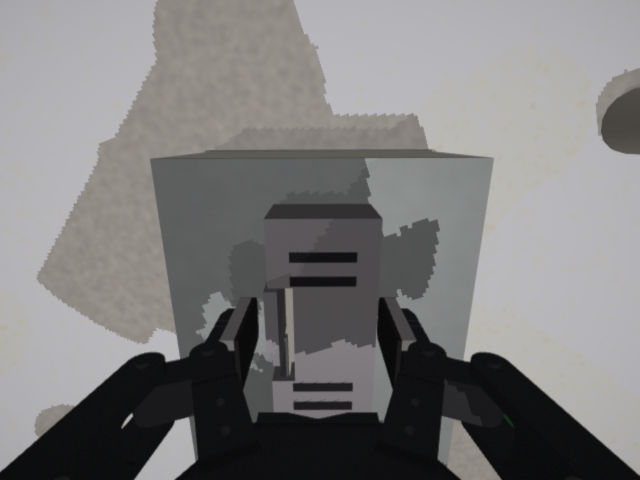

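The fingers straddle the cover: the wall is at y≈+23, the pad at about -24, and the cover top at 0.119 as expected. I'll go 6 mm lower and close to just short of contact. After that I'll hold the wall finger still by shifting tool +y half a millimetre for each millimetre closed.

{"op": "apply_moves", "data": {
  "deltas": [
    {"fingers":0.37,"dp":[0,-0.5,1],"turn":0},
    {"fingers":0.39,"dp":[0,-0.5,2],"turn":0},
    {"fingers":0.4,"dp":[0,-0.5,3],"turn":0},
    {"fingers":0.41,"dp":[0,-0.5,4],"turn":0},
    {"fingers":0.42,"dp":[0,-0.5,5],"turn":0},
    {"fingers":0.43,"dp":[0,-0.5,6],"turn":0},
    {"fingers":0.435,"dp":[0,-0.5,6],"turn":0},
    {"fingers":0.44,"dp":[0,-0.5,6],"turn":0}
  ]
}}

```text
time_s: 3.45
position: [0.6281, 0.2333, 0.0932]
tcp_rot: [0.985, -0.171, -0.0, 0.0]
contact_force: [-0.0, -0.6, -0.6]
opening: 0.0479
grasp_force: 0.3
```

```bash
python3 st.py
```

```text
3.45 [628.08 233.32  93.21] 0.04785185046360858 0.32810262870043516 F tool [0.19 0.62 0.59]
```

{"op": "apply_moves", "data": {
  "deltas": [
    {"fingers":0.443,"dp":[0,0.1,0],"turn":0},
    {"fingers":0.446,"dp":[0,0.2,0],"turn":0},
    {"fingers":0.45,"dp":[0,0.3,0],"turn":0},
    {"fingers":0.454,"dp":[0,0.5,0],"turn":0},
    {"fingers":0.458,"dp":[0,0.7,0],"turn":0},
    {"fingers":0.462,"dp":[0,0.9,0],"turn":0},
    {"fingers":0.462,"dp":[0,0.9,0],"turn":0},
    {"fingers":0.462,"dp":[0,0.9,0],"turn":0}
  ]
}}

```text
time_s: 4.25
position: [0.6279, 0.2327, 0.0934]
tcp_rot: [0.985, -0.171, 0.0, -0.0]
contact_force: [-0.9, -1.1, 2.1]
opening: 0.0463
grasp_force: 3.6
```

```bash
python3 st.py
```

```text
4.25 [627.88 232.7   93.45] 0.04628852126419952 3.606051877140999 F tool [-0.43  1.35 -2.14]
```

{"op": "apply_moves", "data": {
  "deltas": [
    {"fingers":0.466,"dp":[0,0.4,0],"turn":0},
    {"fingers":0.47,"dp":[0,0.6,0],"turn":0},
    {"fingers":0.474,"dp":[0,0.8,0],"turn":0},
    {"fingers":0.478,"dp":[0,1.0,0],"turn":0},
    {"fingers":0.482,"dp":[0,1.2,0],"turn":0},
    {"fingers":0.485,"dp":[0,1.3,0],"turn":0},
    {"fingers":0.485,"dp":[0,1.3,0],"turn":0},
    {"fingers":0.485,"dp":[0,1.3,0],"turn":0}
  ]
}}

```text
time_s: 5.05
position: [0.6276, 0.2318, 0.0937]
tcp_rot: [0.985, -0.171, 0.0, -0.0]
contact_force: [-1.7, 1.3, 4.9]
opening: 0.0437
grasp_force: 5.3
```

```bash
python3 st.py
```

```text
5.05 [627.6  231.79  93.73] 0.04372763639201966 5.274265492334962 F tool [-2.07 -0.64 -4.95]
```

The fingertips swing forward as they close and drag the cover down with about 5 N, so I'll raise slightly to relieve that.

{"op": "apply_moves", "data": {
  "deltas": [
    {"fingers":0.485,"dp":[0,0,-0.1],"turn":0},
    {"fingers":0.485,"dp":[0.1,0,-0.2],"turn":0},
    {"fingers":0.485,"dp":[0.2,0,-0.3],"turn":0},
    {"fingers":0.485,"dp":[0.2,0,-0.4],"turn":0},
    {"fingers":0.485,"dp":[0.2,0,-0.5],"turn":0},
    {"fingers":0.485,"dp":[0.2,0,-0.6],"turn":0},
    {"fingers":0.485,"dp":[0.2,0,-0.6],"turn":0},
    {"fingers":0.485,"dp":[0.2,0,-0.6],"turn":0}
  ]
}}

```text
time_s: 5.85
position: [0.6278, 0.2313, 0.0937]
tcp_rot: [0.985, -0.171, 0.0, -0.0]
contact_force: [0.1, 2.7, 2.4]
opening: 0.0443
grasp_force: 4.6
```

```bash
python3 st.py
```

```text
5.85 [627.77 231.32  93.74] 0.04426819522950448 4.630575450137258 F tool [-0.82 -2.6  -2.44]
```

{"op": "apply_moves", "data": {
  "deltas": [
    {"fingers":0.489,"dp":[0,0.0,-0.2],"turn":0},
    {"fingers":0.493,"dp":[0,0.1,-0.3],"turn":0},
    {"fingers":0.497,"dp":[0,0.2,-0.4],"turn":0},
    {"fingers":0.501,"dp":[0,0.4,-0.5],"turn":0},
    {"fingers":0.505,"dp":[0,0.6,-0.6],"turn":0},
    {"fingers":0.508,"dp":[0,0.7,-0.6],"turn":0},
    {"fingers":0.508,"dp":[0,0.7,-0.6],"turn":0},
    {"fingers":0.508,"dp":[0,0.7,-0.6],"turn":0}
  ]
}}

```text
time_s: 6.65
position: [0.6271, 0.2305, 0.0941]
tcp_rot: [0.985, -0.171, -0.0, 0.0]
contact_force: [0.5, 0.4, -0.6]
opening: 0.0422
grasp_force: 8.1
```

```bash
python3 st.py
```

```text
6.65 [627.09 230.45  94.14] 0.04215080113361391 8.07120194658637 F tool [ 0.37 -0.55  0.57]
```

{"op": "apply_moves", "data": {
  "deltas": [
    {"fingers":0.513,"dp":[0,0.2,0],"turn":0},
    {"fingers":0.518,"dp":[0,0.4,-0.1],"turn":0},
    {"fingers":0.523,"dp":[0,0.6,-0.2],"turn":0},
    {"fingers":0.528,"dp":[0,0.8,-0.3],"turn":0},
    {"fingers":0.533,"dp":[0,1.0,-0.4],"turn":0},
    {"fingers":0.537,"dp":[0,1.2,-0.5],"turn":0},
    {"fingers":0.537,"dp":[0,1.2,-0.5],"turn":0},
    {"fingers":0.537,"dp":[0,1.2,-0.5],"turn":0}
  ]
}}

```text
time_s: 7.45
position: [0.6269, 0.2296, 0.095]
tcp_rot: [0.985, -0.171, -0.0, -0.0]
contact_force: [0.2, 0.4, -1.6]
opening: 0.0394
grasp_force: 11.0
```

```bash
python3 st.py
```

```text
7.45 [626.95 229.55  94.97] 0.039438676084974686 10.987988412380219 F tool [ 0.07 -0.42  1.57]
```

The tab is about 7.5 mm in and the hook should be clear. I'll lift slowly at first and check the pull.

{"op": "apply_moves", "data": {
  "deltas": [
    {"fingers":0.539,"dp":[0,0,-0.2],"turn":0},
    {"fingers":0.539,"dp":[0,0,-0.4],"turn":0},
    {"fingers":0.539,"dp":[0,0,-0.7],"turn":0},
    {"fingers":0.539,"dp":[0,0,-1.0],"turn":0},
    {"fingers":0.539,"dp":[0,0,-1.3],"turn":0},
    {"fingers":0.539,"dp":[0,0,-1.6],"turn":0},
    {"fingers":0.539,"dp":[0,0,-2.0],"turn":0},
    {"fingers":0.539,"dp":[0,0,-2.4],"turn":0}
  ]
}}

```text
time_s: 8.25
position: [0.627, 0.2295, 0.0974]
tcp_rot: [0.985, -0.171, 0.0, 0.0]
contact_force: [-0.1, -0.3, -2.0]
opening: 0.0393
grasp_force: 11.2
```

```bash
python3 st.py
```

```text
8.25 [626.98 229.51  97.42] 0.039281180250149574 11.197353098541498 F tool [-0.02  0.37  2.01]
```

{"op": "apply_moves", "data": {
  "deltas": [
    {"fingers":0.539,"dp":[0,0,-1],"turn":0},
    {"fingers":0.539,"dp":[0,0,-3],"turn":0},
    {"fingers":0.539,"dp":[0,0,-6],"turn":0},
    {"fingers":0.539,"dp":[0,0,-10],"turn":0},
    {"fingers":0.539,"dp":[0,0,-15],"turn":0},
    {"fingers":0.539,"dp":[0,0,-22],"turn":0},
    {"fingers":0.539,"dp":[0,0,-30],"turn":0},
    {"fingers":0.539,"dp":[0,0,-40],"turn":0}
  ]
}}

```text
time_s: 9.05
position: [0.6269, 0.2295, 0.1381]
tcp_rot: [0.985, -0.171, -0.0, 0.0]
contact_force: [0.1, 0.3, -0.6]
opening: 0.0397
grasp_force: 11.2
```

{"op": "apply_moves", "data": {
  "deltas": [
    {"fingers":0.539,"dp":[0,0,-10],"turn":0},
    {"fingers":0.539,"dp":[0,0,-20],"turn":0},
    {"fingers":0.539,"dp":[0,0,-30],"turn":0},
    {"fingers":0.539,"dp":[0,0,-40],"turn":0},
    {"fingers":0.539,"dp":[0,0,-50],"turn":0},
    {"fingers":0.539,"dp":[0,0,-60],"turn":0},
    {"fingers":0.539,"dp":[0,0,-68],"turn":0},
    {"fingers":0.539,"dp":[0,0,-72],"turn":0}
  ]
}}

```text
time_s: 9.85
position: [0.6273, 0.2297, 0.2106]
tcp_rot: [0.985, -0.171, 0.001, -0.0]
contact_force: [-0.0, -0.5, -1.0]
opening: 0.0392
grasp_force: 11.2
```

```bash
python3 - <<'E'
from st import *
c=cam("side");save("pics/s2.png",c["image"]);np.savez("side2.npz",**c)
# tray outline: wall tops, local box, from both views
for n in("side2","scene"):
    c=dict(np.load(n+".npz"));P=cloud(c);ok=c["range_z"]>0
    m=ok&(P[...,2]>.022)&(P[...,2]<.036)&(P[...,0]>.45)&(P[...,0]<.72)&(P[...,1]<-.12)&(P[...,1]>-.34)
    print(n,cv2.minAreaRect((P[m][:,:2]*1000).astype(np.float32)),np.median(P[m][:,2]))
w=cam("wrist");save("pics/w4.png",w["image"])
E
```

```text
9.85 [627.27 229.65 210.56] 0.03917860244078129 11.195608265697956 F tool [0.14 0.43 0.99]
side2 ((590.3383178710938, -232.57908630371094), (173.88497924804688, 220.75119018554688), 88.59040832519531) 0.02617914891622808
scene ((589.7850952148438, -231.10867309570312), (171.67495727539062, 222.97830200195312), 88.6496810913086) 0.028624238552613313
```

View pics/s2.png

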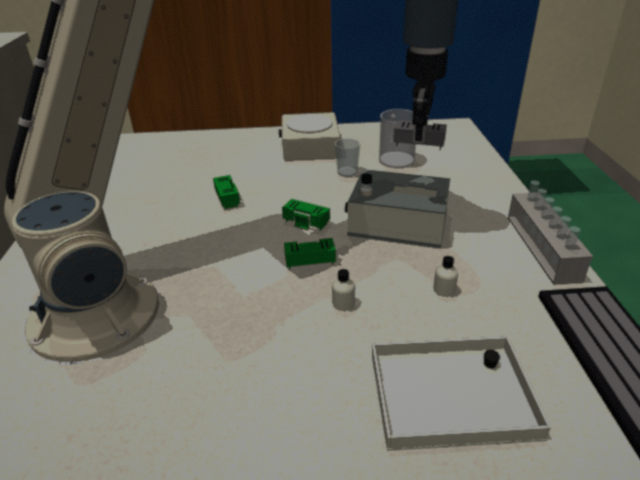

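The cover hangs cleanly from the fingers at side (418,132), and the tray, stopper (491,358), bottles and jar haven't moved. The tray centre is (0.590,-0.232) with yaw about -1.4°. I'll place the cover at about (0.570,-0.242), aligned with the tray.

{"op": "apply_moves", "data": {
  "deltas": [
    {"fingers":0.539,"dp":[2,8,0],"turn":-0.01},
    {"fingers":0.539,"dp":[6,25,0],"turn":-0.03},
    {"fingers":0.539,"dp":[12,52,0],"turn":-0.06},
    {"fingers":0.539,"dp":[20,87,0],"turn":-0.1},
    {"fingers":0.539,"dp":[28,122,0],"turn":-0.14},
    {"fingers":0.539,"dp":[36,157,0],"turn":-0.18},
    {"fingers":0.539,"dp":[42,184,0],"turn":-0.21},
    {"fingers":0.539,"dp":[46,200,0],"turn":-0.22}
  ]
}}

```text
time_s: 10.75
position: [0.6019, 0.023, 0.2091]
tcp_rot: [0.998, -0.062, -0.0, 0.0]
contact_force: [-0.0, -0.3, -0.7]
opening: 0.0394
grasp_force: 11.2
```

```bash
python3 - <<'E'
from st import *
d=np.array([.570,-.242,.2106])-s["position"];print("to go (tool, mm)",M.T@d*1000,"turn",np.arctan2(M[1,0],M[0,0])-np.radians(-1.4))
E
```

```text
10.75 [601.9   23.01 209.12] 0.03942768317423657 11.196556063368917 F tool [0.03 0.31 0.68]
to go (tool, mm) [  1.16 266.93  -1.31] turn -0.09969983048018163
```

{"op": "apply_moves", "data": {
  "deltas": [
    {"fingers":0.539,"dp":[0,12,0],"turn":-0.01},
    {"fingers":0.539,"dp":[0,40,0],"turn":-0.03},
    {"fingers":0.539,"dp":[0,82,0],"turn":-0.05},
    {"fingers":0.539,"dp":[0,128,0],"turn":-0.07},
    {"fingers":0.539,"dp":[1,174,0],"turn":-0.09},
    {"fingers":0.539,"dp":[1,216,0],"turn":-0.1},
    {"fingers":0.539,"dp":[1,250,0],"turn":-0.1},
    {"fingers":0.539,"dp":[1,267,0],"turn":-0.1}
  ]
}}

```text
time_s: 11.55
position: [0.5699, -0.2419, 0.2088]
tcp_rot: [1.0, -0.013, -0.001, 0.0]
contact_force: [0.4, -0.5, -0.9]
opening: 0.0396
grasp_force: 11.2
```

{"op": "apply_moves", "data": {
  "deltas": [
    {"fingers":0.539,"dp":[0,0,5],"turn":0},
    {"fingers":0.539,"dp":[0,0,20],"turn":0},
    {"fingers":0.539,"dp":[0,0,45],"turn":0},
    {"fingers":0.539,"dp":[0,0,75],"turn":0},
    {"fingers":0.539,"dp":[0,0,105],"turn":0},
    {"fingers":0.539,"dp":[0,0,130],"turn":0},
    {"fingers":0.539,"dp":[0,0,145],"turn":0},
    {"fingers":0.539,"dp":[0,0,150],"turn":0}
  ]
}}

```text
time_s: 12.35
position: [0.5697, -0.2377, 0.0569]
tcp_rot: [1.0, -0.011, -0.002, -0.001]
contact_force: [0.4, 0.3, -0.8]
opening: 0.0396
grasp_force: 11.2
```

```bash
python3 - <<'E'
from st import *
c=cam("side");save("pics/s3.png",cv2.resize(c["image"][250:480,320:600],None,fx=2.5,fy=2.5))
E
```

```text
12.35 [ 569.71 -237.67   56.87] 0.039568442178973595 11.20319427922368 F tool [ 0.37 -0.29  0.84]
```

View pics/s3.png

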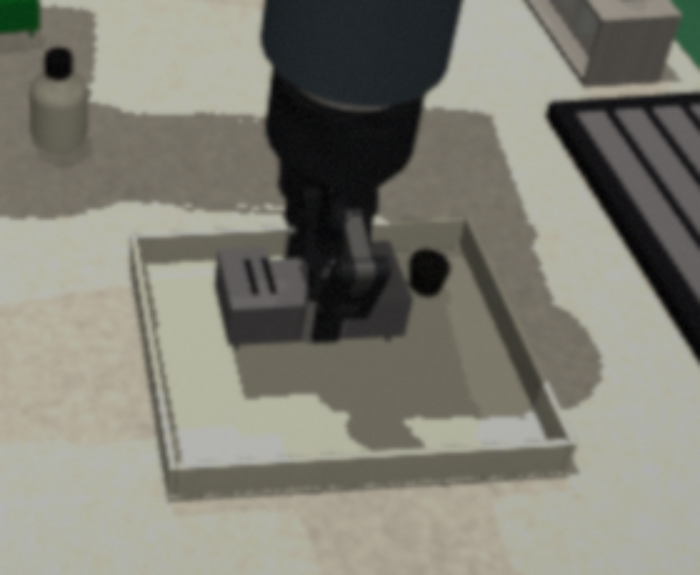

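The cover hangs level over the tray floor (crop about (310,295)), clear of the walls and of the stopper (430,272). I expect touchdown at TCP z≈0.019, so I'll approach and then feel for it.

{"op": "apply_moves", "data": {
  "deltas": [
    {"fingers":0.539,"dp":[0,0,6],"turn":0},
    {"fingers":0.539,"dp":[0,0,13],"turn":0},
    {"fingers":0.539,"dp":[0,0,20],"turn":0},
    {"fingers":0.539,"dp":[0,0,26],"turn":0},
    {"fingers":0.539,"dp":[0,0,30],"turn":0},
    {"fingers":0.539,"dp":[0,0,32],"turn":0},
    {"fingers":0.539,"dp":[0,0,33],"turn":0},
    {"fingers":0.539,"dp":[0,0,33],"turn":0}
  ]
}}

```text
time_s: 13.2
position: [0.571, -0.2394, 0.0264]
tcp_rot: [1.0, -0.012, 0.0, 0.0]
contact_force: [-0.2, -0.2, -0.6]
opening: 0.0399
grasp_force: 11.2
```

{"op": "apply_moves", "data": {
  "deltas": [
    {"fingers":0.539,"dp":[0,0,0.4],"turn":0},
    {"fingers":0.539,"dp":[0,0,0.8],"turn":0},
    {"fingers":0.539,"dp":[0,0,1.2],"turn":0},
    {"fingers":0.539,"dp":[0,0,1.6],"turn":0},
    {"fingers":0.539,"dp":[0,0,2.0],"turn":0},
    {"fingers":0.539,"dp":[0,0,2.4],"turn":0},
    {"fingers":0.539,"dp":[0,0,2.7],"turn":0},
    {"fingers":0.539,"dp":[0,0,3],"turn":0}
  ]
}}

```text
time_s: 14.0
position: [0.5709, -0.2393, 0.0234]
tcp_rot: [1.0, -0.012, 0.0, -0.0]
contact_force: [-0.4, 0.7, -1.2]
opening: 0.0397
grasp_force: 11.2
```

```bash
python3 st.py
```

```text
14.0 [ 570.9  -239.34   23.36] 0.03966560125613622 11.204484840855002 F tool [-0.39 -0.67  1.23]
```

{"op": "apply_moves", "data": {
  "deltas": [
    {"fingers":0.539,"dp":[0,0,0.4],"turn":0},
    {"fingers":0.539,"dp":[0,0,0.8],"turn":0},
    {"fingers":0.539,"dp":[0,0,1.2],"turn":0},
    {"fingers":0.539,"dp":[0,0,1.6],"turn":0},
    {"fingers":0.539,"dp":[0,0,2.0],"turn":0},
    {"fingers":0.539,"dp":[0,0,2.4],"turn":0},
    {"fingers":0.539,"dp":[0,0,2.7],"turn":0},
    {"fingers":0.539,"dp":[0,0,3],"turn":0}
  ]
}}

```text
time_s: 14.8
position: [0.5709, -0.2393, 0.0203]
tcp_rot: [1.0, -0.012, 0.0, -0.0]
contact_force: [0.4, 0.2, -1.3]
opening: 0.0395
grasp_force: 11.2
```

{"op": "apply_moves", "data": {
  "deltas": [
    {"fingers":0.539,"dp":[0,0,0.2],"turn":0},
    {"fingers":0.539,"dp":[0,0,0.4],"turn":0},
    {"fingers":0.539,"dp":[0,0,0.6],"turn":0},
    {"fingers":0.539,"dp":[0,0,0.7],"turn":0},
    {"fingers":0.539,"dp":[0,0,0.8],"turn":0},
    {"fingers":0.539,"dp":[0,0,0.8],"turn":0},
    {"fingers":0.539,"dp":[0,0,0.8],"turn":0},
    {"fingers":0.539,"dp":[0,0,0.8],"turn":0}
  ]
}}

```text
time_s: 15.6
position: [0.5709, -0.2393, 0.0196]
tcp_rot: [1.0, -0.012, 0.0, 0.0]
contact_force: [-0.3, -1.3, -1.4]
opening: 0.0398
grasp_force: 11.2
```

{"op": "apply_moves", "data": {
  "deltas": [
    {"fingers":0.539,"dp":[0,0,0.2],"turn":0},
    {"fingers":0.539,"dp":[0,0,0.4],"turn":0},
    {"fingers":0.539,"dp":[0,0,0.6],"turn":0},
    {"fingers":0.539,"dp":[0,0,0.7],"turn":0},
    {"fingers":0.539,"dp":[0,0,0.8],"turn":0},
    {"fingers":0.539,"dp":[0,0,0.8],"turn":0},
    {"fingers":0.539,"dp":[0,0,0.8],"turn":0},
    {"fingers":0.539,"dp":[0,0,0.8],"turn":0}
  ]
}}

```text
time_s: 16.4
position: [0.5709, -0.2393, 0.0188]
tcp_rot: [1.0, -0.012, 0.0, 0.0]
contact_force: [0.2, 0.2, -1.2]
opening: 0.0394
grasp_force: 11.2
```

{"op": "apply_moves", "data": {
  "deltas": [
    {"fingers":0.539,"dp":[0,0,0.2],"turn":0},
    {"fingers":0.539,"dp":[0,0,0.4],"turn":0},
    {"fingers":0.539,"dp":[0,0,0.6],"turn":0},
    {"fingers":0.539,"dp":[0,0,0.8],"turn":0},
    {"fingers":0.539,"dp":[0,0,1.0],"turn":0},
    {"fingers":0.539,"dp":[0,0,1.0],"turn":0},
    {"fingers":0.539,"dp":[0,0,1.0],"turn":0},
    {"fingers":0.539,"dp":[0,0,1.0],"turn":0}
  ]
}}

```text
time_s: 17.2
position: [0.5709, -0.2394, 0.0183]
tcp_rot: [1.0, -0.012, 0.0, 0.0]
contact_force: [-2.6, 1.5, 6.2]
opening: 0.0395
grasp_force: 10.8
```

It touched down with about 6 N. I'll release, then rise.

{"op": "apply_moves", "data": {
  "deltas": [
    {"fingers":0.52,"dp":[0,-0.8,-0.4],"turn":0},
    {"fingers":0.5,"dp":[0,-1.6,-0.4],"turn":0},
    {"fingers":0.48,"dp":[0,-2.5,-0.4],"turn":0},
    {"fingers":0.46,"dp":[0,-3.3,-0.4],"turn":0},
    {"fingers":0.43,"dp":[0,-4.3,-0.4],"turn":0},
    {"fingers":0.38,"dp":[0,-4.3,-0.4],"turn":0},
    {"fingers":0.33,"dp":[0,-4.3,-0.4],"turn":0},
    {"fingers":0.3,"dp":[0,-4.3,-0.4],"turn":0}
  ]
}}

```text
time_s: 18.0
position: [0.5711, -0.2351, 0.0183]
tcp_rot: [1.0, -0.012, 0.0, 0.0]
contact_force: [-0.2, -1.1, -0.6]
opening: 0.0601
grasp_force: 0.0
```

```bash
python3 st.py
```

```text
18.0 [ 571.08 -235.06   18.27] 0.0600538216151483 0.0 F tool [-0.16  1.11  0.61]
```

{"op": "apply_moves", "data": {
  "deltas": [
    {"fingers":0.3,"dp":[0,0,-3],"turn":0},
    {"fingers":0.3,"dp":[0,0,-8],"turn":0},
    {"fingers":0.3,"dp":[0,0,-16],"turn":0},
    {"fingers":0.3,"dp":[0,0,-30],"turn":0},
    {"fingers":0.3,"dp":[0,0,-55],"turn":0},
    {"fingers":0.3,"dp":[0,0,-85],"turn":0},
    {"fingers":0.3,"dp":[0,0,-115],"turn":0},
    {"fingers":0.3,"dp":[0,0,-140],"turn":0}
  ]
}}

```text
time_s: 18.8
position: [0.5713, -0.2353, 0.1611]
tcp_rot: [1.0, -0.012, 0.001, 0.0]
contact_force: [0.6, 0.4, 0.5]
opening: 0.0601
grasp_force: 0.0
```

{"op": "apply_moves", "data": {
  "deltas": [
    {"fingers":0.3,"dp":[0,0,0],"turn":0},
    {"fingers":0.3,"dp":[0,0,0],"turn":0},
    {"fingers":0.3,"dp":[0,0,0],"turn":0},
    {"fingers":0.3,"dp":[0,0,0],"turn":0},
    {"fingers":0.3,"dp":[0,0,0],"turn":0},
    {"fingers":0.3,"dp":[0,0,0],"turn":0},
    {"fingers":0.3,"dp":[0,0,0],"turn":0},
    {"fingers":0.3,"dp":[0,0,0],"turn":0}
  ]
}}

```text
time_s: 19.6
position: [0.571, -0.2351, 0.1581]
tcp_rot: [1.0, -0.012, -0.0, 0.0]
contact_force: [-0.0, 0.1, 0.7]
opening: 0.0597
grasp_force: 0.0
```

```bash
python3 - <<'E'
from st import *
c=cam("side");save("pics/s4.png",c["image"])
w=cam("wrist");P=cloud(w);ok=w["range_z"]>0
m=ok&(abs(P[...,0]-.57)<.07)&(abs(P[...,1]+.237)<.05)&(abs(P[...,2]-.044)<.01);q=P[m]
print(len(q),cv2.minAreaRect((q[:,:2]*1000).astype(np.float32)),"top z",np.percentile(q[:,2],[5,50,95])*1000)
A=np.c_[q[:,:2]-q[:,:2].mean(0),np.ones(len(q))];print("slope",np.linalg.lstsq(A,q[:,2],rcond=None)[0][:2])
E
```

```text
19.6 [ 570.99 -235.05  158.08] 0.0597331243504553 0.0 F tool [-0.01 -0.05 -0.71]
6325 ((570.3959350585938, -235.03407287597656), (47.16741943359375, 100.62323760986328), 88.63783264160156) top z [38.75 42.83 44.02]
slope [-0.   -0.04]
```

View pics/s4.png

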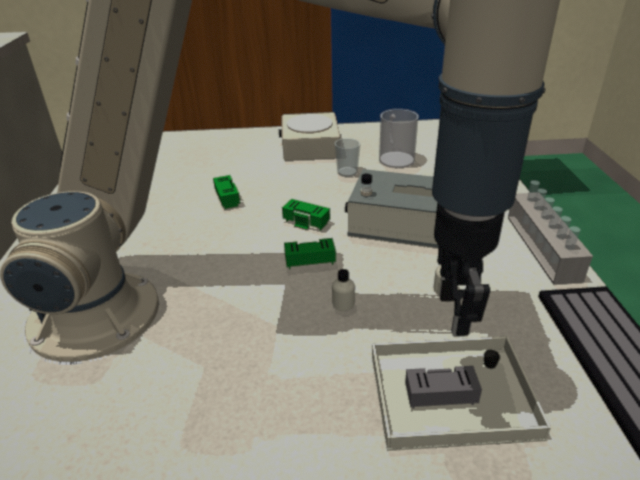

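The cover stands flat in the tray at (442,387), with its top at about 43 mm as expected. The fingers are clear, the stopper (491,358) is untouched and the bay is open. I'm handing in the job.

```bash
python3 -c "
from rig import sign_off
print(sign_off())"
```

```text
the job is handed in; nothing more can be done
None
```

The cover was unlatched, lifted off the unit, set down upright and flat on the tray floor and released, and the job was handed in at about 20 s of the 58 s allowed; the sign-off returned no verdict.

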